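Make up two repair kits at the tea house

TASK

Make up the two repair kits from the stock on the copper table: the tile-mending kit (amber resin jar, green sanding block, red press weight) in the blue tray, and the table-steadying kit (levelling foot, yellow pocket level) in the white tray. Set each thing down without dropping it, upright as it stands now, flat on the floor of a compartment, never two in one compartment; in the white tray one compartment stays empty. Leave the green jar, the brass tea glass holder and the lemon dish where they are.

Things in the scene. Friction and masses are not known exactly. Their poses are not given: they have to be found in the camera images.
- tray_blue: Blue rectangular plastic tray, 92 x 214 mm and 14 mm high, standing fixed on the table, divided into three equal open compartments in a row along its long side. Origin at the centre of its underside; x along the short side, y along the long side, z up. Floor top 4 mm above the origin, walls and dividers 4 mm thick, rising 10 mm above the floor. Compartments 84 mm (x) by 66 mm (y) inside, centred at y = -70, 0 and +70 mm (x = 0). For the tile-mending kit.
- tray_white: White rectangular plastic tray, 92 x 214 mm and 14 mm high, standing fixed on the table, divided into three equal open compartments in a row along its long side. Origin at the centre of its underside; x along the short side, y along the long side, z up. Floor top 4 mm above the origin, walls and dividers 4 mm thick, rising 10 mm above the floor. Compartments 84 mm (x) by 66 mm (y) inside, centred at y = -70, 0 and +70 mm (x = 0). For the table-steadying kit.
- resin_jar: Amber glass jar of resin with a blue screw cap, 42 mm in diameter, 62 mm tall overall, with a white paper band; body up to 48 mm, then the cap, 38 mm in diameter. Origin at the centre of its underside, z up. About 110 g. Tile-mending kit.
- sanding_block: Green sanding block with a black sole, 46 mm (x) x 36 mm (y) x 45 mm tall. Origin at the centre of its underside, z up. About 50 g. Tile-mending kit.
- press_weight: Red press weight with a steel knob: disc 44 mm in diameter and 30 mm high, thin neck (14 mm diameter) to 38 mm, then a cylindrical knob 22 mm in diameter from 38 to 62 mm. Origin at the centre of its underside, z up. About 300 g. Tile-mending kit.
- levelling_foot: Levelling foot for a table leg: black rubber disc 44 mm in diameter and 12 mm high, steel hexagon nut (24 mm across corners) to 24 mm, then an upright steel threaded stud 12 mm in diameter up to 65 mm. Origin at the centre of its underside, z up. About 90 g. Table-steadying kit.
- pocket_level: Yellow pocket spirit level with a green vial window on top, 48 mm (x) x 24 mm (y) x 45 mm tall. Origin at the centre of its underside, z up. About 80 g. Table-steadying kit.
- green_jar: Green glass jar with a white screw cap, 42 mm in diameter, 62 mm tall overall, with a white paper band; body up to 48 mm, then the cap, 38 mm in diameter. Origin at the centre of its underside, z up. About 110 g. Belongs to no kit: leave it.
- glass_holder: Brass tea glass holder, 54 mm in diameter and 45 mm high, with a handle reaching 47 mm out from the centre along its x, and a clear tea glass in it up to 82 mm. Origin at the centre of its underside. Leave it.
- lemon_dish: White ceramic dish 82 mm in diameter at the rim, 26 mm high, with a lemon in it up to 43 mm. Origin at the centre of its underside. Leave it.

How it is judged:
By the outcome, as a careful person would: the job done as asked, in the order asked, and still so for the second after the job is handed in, with the robot touching nothing.
It also fails if it takes over 112 s, if anything falls off the work surface, if the arm or the gripper's body presses on something with over 40 N, if the wrist force passes 120 N, or if a joint passes its speed limit or range.

ROBOT

A 6-joint arm with a two-finger parallel gripper is mounted at the origin on the work surface. World frame = base frame: x ahead of the robot, y to its left, z up, the work surface at z = 0. Lengths are in m, angles in degrees, forces in N, time in s.
With the tool pointing down it reaches from about 0.4 to 0.825 m from the base axis. Payload 7 kg.
Tool frame: the origin (TCP) lies midway between the tips of the shut fingers; the grasp point (between the pads) lies 19 mm behind it; z points along the fingers, y is the line along which they close (so a half turn about z gives the same grasp; the last joint's range is limited). The gripper opens to 88 mm and grips with 3 to 60 N. Pads are 19 mm wide; open, the fingers measure 130 mm over their backs; the gripper's body (78 mm by 193 mm) begins 47 mm behind the grasp point.
Start: joints at [-56.488, 20.546, 0.682, 0, -70.136, -16.507], TCP at [0.197, -0.645, 0.199] pointing down, gripper open.
Joint ranges: [-176.03, 176.03], [-82.01, 121.73], [-58.28, 71.71], [-173.87, 95.51], [-174.79, -0.11], [-173.66, 173.66]. Speed limits (degrees/s): [136.94, 136.94, 172.46, 180, 180, 180].

INTERFACE

Orientations are given as [roll, pitch, yaw] about the fixed x, y, z axes, in that order (R = Rz(yaw) Ry(pitch) Rx(roll)).
In Python, from plant import r gives the robot as it stands.
- The arm moves only by the tool drive_tool, never from a script. Its argument "commands" is a list of rows, each an object of numbers: "hand": the closure, from 0 (fully open) to 1 (shut); "tx", "ty", "tz": the shift along the world's x, y, z scaled (see below); "turn": the turn about the world's z scaled (see below). A call has 1 to 10 rows; each row is the pose to reach, as a shift and turn from the pose commanded when the call began; what a row does not reach only later rows make up. The controller multiplies each number of a shift by 0.6 m and each number of a turn by 90 degrees. A row lasts 1/10 s, in which the tool goes at most 50 mm and 8.59 degrees, less where a joint would pass 70% of its speed; a pose out of reach is approached as far as the arm can. A call with a number of a shift or a turn outside -1 to 1 is refused whole. A call with a gripper value outside its range is refused whole. The fingers move at their own pace and stop on an object; "grip_force" is the grip in N (left out, the last holds). Time passes only in rows, so rows that repeat a pose let the fingers close. It gives the time, the measured TCP pose, the force, the opening and the grip force at its end, in the units of the state.
- r.get_state(): the state, without advancing time (a new reading comes with each control period).
- r.capture(name): name is "scene" or "top" or "wrist"; returns a dict with "frame" (384x512x3 uint8, red, green, blue), "fx", "fy", "cx", "cy" (pixels), "world_from_camera" (4x4, takes a point from camera to world coordinates); the wrist camera has in their place "T_tool_cam" (4x4, takes a point from camera to tool coordinates, whose origin is the TCP and whose axes are the flange's). Camera axes: x right, y down, z forward; pixel columns grow to the right and rows downward; lengths in m; the calibration is good to about 2 mm. A picture is of the moment at which its call begins: read the wrist's pose just before it. There is no depth.
- r.close_job(): hands the job in; it is judged then, once.
Trained networks look in the newest picture that a camera, given by its name, has taken for a name from the list of things; names that differ only in an ending like _2 or _b are one class to them, and where a whole thing is asked for, a point or a joint stands for the part that bears it (a point fixed in the world has none). Each returns a list of dicts, best first, with "score" (0 to 1); they miss things now and then, are a little off and sometimes report something else, mostly with a low value. They report only what shows in the picture. A call takes as long as a camera call.
- r.trace(label, camera): "pixels" (384x512 bool, what is visible of it) and "extent" ([left, top, right, bottom] in pixels, round what is visible of it).
The state is a dict: "time_s": time; "joints": joint angles; "qd": joint speeds; "joint_torque": joint torques, N m; "tcp_pos": TCP position; "eef_rot": TCP orientation; "contact_force": force on the tool from outside, world axes, zero at the start; "moment": the same for the moment, N m; "gripper_width": finger opening in m; "gripper_force": force on a finger pad.
Only numpy, scipy, OpenCV 4.12 (cv2) and the standard library are available. Lean on these libraries where they do the work, as an engineer would, in place of code of your own. Each camera call takes 0.05 s, during which the arm holds its last target. There are 200 camera calls.

## Working session

There is one attempt and no reset: what is moved stays moved. The work goes in short steps, Python scripts to look and compute and a tool call to move; the robot and the scene stay as the last step left them, time stands still between calls to the robot, and variables do not carry over. Pictures are saved under pics/ and viewed, at most 14 in all, crops included, and the job is handed in when it is done.

Besides the shell and the picture viewer there is one more tool, called after "Emit:" as a command line: name --argument value ..., lists and objects as JSON in quotes. drive_tool: Moves the arm, as the interface text tells. Its arguments: {"type":"object","properties":{"commands":{"type":"array"},"grip_force":{"type":"number"}},"required":["commands"]}

```bash
ls; mkdir -p pics; cat > h.py <<'E'
from plant import r
import numpy as np, cv2
N=["tray_blue","tray_white","resin_jar","sanding_block","press_weight","levelling_foot","pocket_level","green_jar","glass_holder","lemon_dish"]
def ray(c,u,v,z,T=None):
    T=np.array(c["world_from_camera"]) if T is None else T
    d=T[:3,:3]@np.array([(u-c["cx"])/c["fx"],(v-c["cy"])/c["fy"],1]);o=T[:3,3]
    return o+d*(z-o[2])/d[2]
E
python3 - <<'E'
from h import *
print(r.get_state())
for cam in ["top","scene"]:
    c=r.capture(cam); cv2.imwrite(f"pics/{cam}0.png",c["frame"][:,:,::-1])
    print(cam,np.round(c["world_from_camera"],3).tolist(),c["fx"])
    for n in N:
        for t in r.trace(n,cam)[:3]:
            p=t["pixels"];v,u=np.nonzero(p)
            print(n,round(t["score"],2),np.round(t["extent"]),len(u),np.round([u.mean(),v.mean()],1),np.round(ray(c,u.mean(),v.mean(),0.03),3)[:2])
E
```

```text
pics
{'time_s': 0.0, 'joints': array([-5.64865265e+01,  2.05918693e+01,  6.34348247e-01, -2.12315560e-02,
       -7.01376918e+01, -1.65073948e+01]), 'qd': array([-0.00093564,  0.03007103, -0.02569627, -0.00535391, -0.03183155,
       -0.04179829]), 'joint_torque': array([ 1.10818610e-04, -5.82724214e+01,  2.93062305e+01,  6.99745148e+00,
        7.05741797e-03, -1.54878280e-04]), 'tcp_pos': array([ 0.19723963, -0.64496839,  0.19811872]), 'eef_rot': array([ 1.79903040e+02, -7.92006073e-03, -1.63001145e+02]), 'contact_force': array([-0.29253153, -0.24618564, -0.63665957]), 'moment': array([ 0.01056497, -0.05318914,  0.02479173]), 'gripper_force': 0.0, 'gripper_width': 0.08750855073409892}
top [[-0.02, -0.982, 0.187, 0.352], [-1.0, 0.019, -0.009, 0.022], [0.006, -0.187, -0.982, 0.983], [0.0, 0.0, 0.0, 1.0]] 386.650272334872
tray_blue 0.92 [296. 141. 383. 184.] 3001 [337.6 162.8] [ 0.604 -0.212]
tray_blue 0.47 [ 75. 191.  99. 210.] 314 [ 83.8 202.6] [0.514 0.427]
tray_white 0.85 [129. 138. 215. 184.] 3107 [171.8 162.2] [0.614 0.21 ]
resin_jar 0.89 [118. 237. 142. 251.] 303 [129.1 243.4] 
[... 829 characters left out ...]
 219. 379. 259.] 2884 [329.9 238. ] [0.635 0.207]
resin_jar 0.54 [358. 163. 373. 189.] 341 [365.5 174.5] [0.405 0.308]
sanding_block 0.79 [144. 144. 168. 168.] 348 [158.1 155.1] [ 0.408 -0.291]
press_weight 0.79 [305. 168. 323. 193.] 330 [316.6 180.5] [0.447 0.172]
levelling_foot 0.57 [269. 166. 283. 192.] 188 [275.6 182.1] [0.469 0.06 ]
pocket_level 0.87 [403. 197. 426. 223.] 376 [413.3 210. ] [0.518 0.422]
green_jar 0.83 [228. 157. 243. 179.] 316 [233.7 166.9] [ 0.426 -0.063]
glass_holder 0.69 [182. 143. 204. 172.] 538 [192.5 157.4] [ 0.404 -0.189]
glass_holder 0.19 [357. 163. 375. 187.] 335 [365.4 174.7] [0.405 0.308]
lemon_dish 0.56 [ 92. 160. 124. 189.] 525 [108.4 173.7] [ 0.501 -0.405]
```

```bash
python3 - <<'E'
import cv2
a=cv2.imread("pics/top0.png")[125:265,60:450];cv2.imwrite("pics/topc.png",cv2.resize(a,(780,280),interpolation=cv2.INTER_CUBIC))
a=cv2.imread("pics/scene0.png")[130:270,80:440];cv2.imwrite("pics/scenec.png",cv2.resize(a,(792,308),interpolation=cv2.INTER_CUBIC))
E
```

```text
(no output)
```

View pics/topc.png

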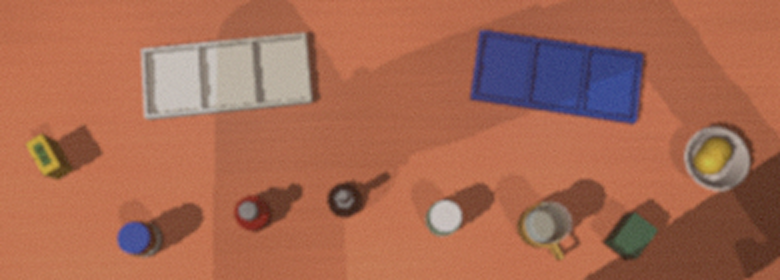

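View pics/scenec.png

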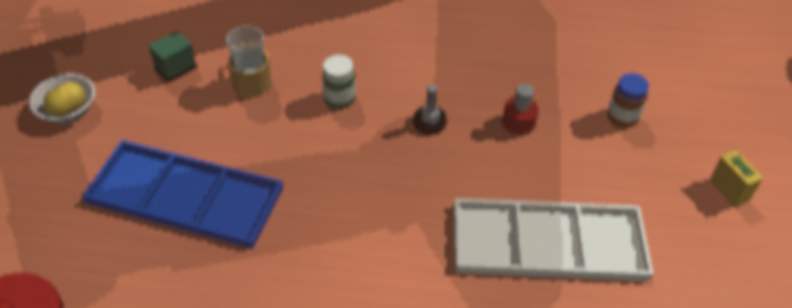

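All things stand upright in both pictures: trays at top-image pixels (172,162) white and (338,163) blue, the stock in a row below them. Next I'll fit the tray poses.

```bash
python3 - <<'E'
from h import *
c=r.capture("wrist"); print(np.round(c["T_tool_cam"],3).tolist(),c["fx"],c["cx"],c["cy"])
for cam in ["top","scene"]:
    c=r.capture(cam)
    for n in ["tray_blue","tray_white"]:
        p=r.trace(n,cam)[0]["pixels"].astype(np.uint8)
        k=cv2.findContours(p,0,cv2.CHAIN_APPROX_NONE)[0]; k=max(k,key=len)[:,0]
        w=np.array([ray(c,u,v,0.012)[:2] for u,v in k],np.float32)
        (m,s,a)=cv2.minAreaRect(w*1000); print(cam,n,np.round(m,1),np.round(s,1),round(a,1))
    for n,z in [("sanding_block",.045),("pocket_level",.045)]:
        p=r.trace(n,cam)[0]["pixels"].astype(np.uint8)
        k=max(cv2.findContours(p,0,cv2.CHAIN_APPROX_NONE)[0],key=len)[:,0]
        w=np.array([ray(c,u,v,z*.5)[:2] for u,v in k],np.float32)
        (m,s,a)=cv2.minAreaRect(w*1000); print(cam,n,np.round(m,1),np.round(s,1),round(a,1))
E
```

```text
[[-0.0, -0.959, -0.283, 0.077], [1.0, 0.0, -0.001, 0.001], [0.001, -0.283, 0.959, -0.185], [0.0, 0.0, 0.0, 1.0]] 296.54158362050686 258.2960264503938 191.44147628121684
top tray_blue [ 608.5 -217. ] [217.7  98.6] 80.1
top tray_white [618.7 212.5] [ 94.9 215. ] 4.5
top sanding_block [ 401.6 -293.5] [47.  58.3] 49.2
top pocket_level [515.1 430.1] [61.6 36.9] 28.8
scene tray_blue [ 387.  -299.2] [93.1 55.3] 35.4
scene tray_white [620.3 209.7] [101.1 217.2] 4.8
scene sanding_block [ 399.2 -292.7] [90.9 49. ] 29.9
scene pocket_level [511.1 428.3] [51.4 67.3] 51.2
```

Emit:
drive_tool --commands '[{"tx": 0.34, "ty": 0.59, "tz": 0.08}, {"tx": 0.34, "ty": 0.59, "tz": 0.08}, {"tx": 0.34, "ty": 0.59, "tz": 0.08}, {"tx": 0.34, "ty": 0.59, "tz": 0.08}, {"tx": 0.34, "ty": 0.59, "tz": 0.08}, {"tx": 0.34, "ty": 0.59, "tz": 0.08}, {"tx": 0.34, "ty": 0.59, "tz": 0.08}, {"tx": 0.34, "ty": 0.59, "tz": 0.08}, {"tx": 0.34, "ty": 0.59, "tz": 0.08}, {"tx": 0.34, "ty": 0.59, "tz": 0.08}]' --grip_force 25

```text
invalid input
```

Emit:
drive_tool --commands '[{"hand": 0, "tx": 0.34, "ty": 0.59, "tz": 0.08, "turn": 0}, {"hand": 0, "tx": 0.34, "ty": 0.59, "tz": 0.08, "turn": 0}, {"hand": 0, "tx": 0.34, "ty": 0.59, "tz": 0.08, "turn": 0}, {"hand": 0, "tx": 0.34, "ty": 0.59, "tz": 0.08, "turn": 0}, {"hand": 0, "tx": 0.34, "ty": 0.59, "tz": 0.08, "turn": 0}, {"hand": 0, "tx": 0.34, "ty": 0.59, "tz": 0.08, "turn": 0}, {"hand": 0, "tx": 0.34, "ty": 0.59, "tz": 0.08, "turn": 0}, {"hand": 0, "tx": 0.34, "ty": 0.59, "tz": 0.08, "turn": 0}, {"hand": 0, "tx": 0.34, "ty": 0.59, "tz": 0.08, "turn": 0}, {"hand": 0, "tx": 0.34, "ty": 0.59, "tz": 0.08, "turn": 0}]' --grip_force 25

```text
time_s: 2.65
tcp_pos: [0.4025, -0.29, 0.2477]
eef_rot: [-180.0, 0.1, -162.8]
contact_force: [0.2, -0.1, 0.1]
gripper_width: 0.0877
gripper_force: 0.0
```

```bash
cat >> h.py <<'E'
from scipy.optimize import minimize
from scipy.spatial.transform import Rotation as Ro
def cyl(*s): # (radius,z0,z1)
    a=np.linspace(0,2*np.pi,24,endpoint=False)
    return [np.array([[q*np.cos(t),q*np.sin(t),z] for z in (z0,z1) for t in a]) for q,z0,z1 in s]
def box(x,y,z): return [np.array([[i*x/2,j*y/2,k] for i in(-1,1) for j in(-1,1) for k in(0,z)])]
M={"resin_jar":cyl((.021,0,.048),(.019,.048,.062)),"green_jar":cyl((.021,0,.048),(.019,.048,.062)),"sanding_block":box(.046,.036,.045),"pocket_level":box(.048,.024,.045),
"press_weight":cyl((.022,0,.03),(.007,.03,.038),(.011,.038,.062)),"levelling_foot":cyl((.022,0,.012),(.011,.012,.024),(.006,.024,.065)),
"tray_blue":box(.092,.214,.014),"tray_white":box(.092,.214,.014)}
def look(cam):
    s=r.get_state();c=r.capture(cam)
    if cam=="wrist":
        T=np.eye(4);T[:3,:3]=Ro.from_euler("xyz",s["eef_rot"],degrees=True).as_matrix();T[:3,3]=s["tcp_pos"]
        c["world_from_camera"]=T@np.array(c["T_tool_cam"])
    return c
def fit(c,cam,n,z=0,near=None):
    W=np.linalg.inv(c["world_from_camera"]);best=None
    ts=r.trace(n,cam)
    if not ts: return None
    t=ts[0]; p=t["pixels"];v,u=np.nonzero(p);x0=ray(c,u.mean(),v.mean(),z+.02)[:2]
    S=4
    P=cv2.resize(p.astype(np.uint8),None,fx=S,fy=S,interpolation=0)
    def iou(q):
        a=np.radians(q[2]);R=np.array([[np.cos(a),-np.sin(a)],[np.sin(a),np.cos(a)]]);m=np.zeros_like(P)
        for V in M[n]:
            X=np.c_[V[:,:2]@R.T+np.array(q[:2])/1000,V[:,2]+z]@W[:3,:3].T+W[:3,3]
            k=np.c_[c["fx"]*X[:,0]/X[:,2]+c["cx"]+.5,c["fy"]*X[:,1]/X[:,2]+c["cy"]+.5]*S
            cv2.fillConvexPoly(m,cv2.convexHull(k.astype(np.int32)),1)
        return -(m&P).sum()/max((m|P).sum(),1)
    for a in ([0] if len(M[n])>1 else range(0,180,30)):
        o=minimize(iou,[*(x0*1000),a],method="Nelder-Mead",options=dict(initial_simplex=np.array([[*(x0*1000),a]]*4)+np.array([[0,0,0],[10,0,0],[0,10,0],[0,0,15]]),maxiter=120))
        if best is None or o.fun<best.fun: best=o
    return np.round(best.x,1),"iou",round(-best.fun,2),"score",round(t["score"],2)
E
python3 - <<'E'
from h import *
c=look("wrist");cv2.imwrite("pics/w1.png",c["frame"][:,:,::-1])
print(fit(c,"wrist","sanding_block"),fit(c,"wrist","tray_blue"))
for cam in ["top","scene"]:
    c=look(cam)
    for n in M: print(cam,n,fit(c,cam,n))
E
```

```text
(array([ 418.2, -248.4,  -40. ]), 'iou', np.float64(-0.0), 'score', 0.66) (array([ 486.2, -270.1,   -4.9]), 'iou', np.float64(-0.0), 'score', 0.92)
top resin_jar (array([456.9, 348.2, -20. ]), 'iou', np.float64(-0.0), 'score', 0.52)
top green_jar None
top sanding_block None
top pocket_level (array([541. , 498.3, -48.3]), 'iou', np.float64(-0.0), 'score', 0.53)
top press_weight (array([485.3, 209.2, -20. ]), 'iou', np.float64(-0.0), 'score', 0.61)
top levelling_foot (array([488.8, 105.5, -20. ]), 'iou', np.float64(-0.0), 'score', 0.63)
top tray_blue (array([503.1, -91.3,  24.1]), 'iou', np.float64(-0.0), 'score', 0.84)
top tray_white (array([454.1, 299.3, 196.7]), 'iou', np.float64(-0.0), 'score', 0.9)
scene resin_jar (array([355.1, 386.2, -80. ]), 'iou', np.float64(-0.0), 'score', 0.67)
scene green_jar (array([363.2, -31.5,  30.6]), 'iou', np.float64(-0.0), 'score', 0.72)
scene sanding_block (array([ 423.5, -218.7,  -60. ]), 'iou', np.float64(-0.0), 'score', 0.69)
scene pocket_level (array([531.2, 469.2, -26.7]), 'iou', np.float64(-0.0), 'score', 0.75)
scene press_weight (array([440.8, 219.2, -15. ]), 'iou', np.float64(-0.0), 'score', 0.6)
scene levelling_foot (array([464.2, 105.5, -15. ]), 'iou', np.float64(-0.0), 'score', 0.51)
scene tray_blue (array([ 733.1, -249.4,  170. ]), 'iou', np.float64(-0.0), 'score', 0.88)
scene tray_white (array([ 808.5,  239.5, -210. ]), 'iou', np.float64(-0.0), 'score', 0.94)h.py:36: RuntimeWarning: overflow encountered in scalar negative
  return -(m&P).sum()/max((m|P).sum(),1)
```

View pics/w1.png

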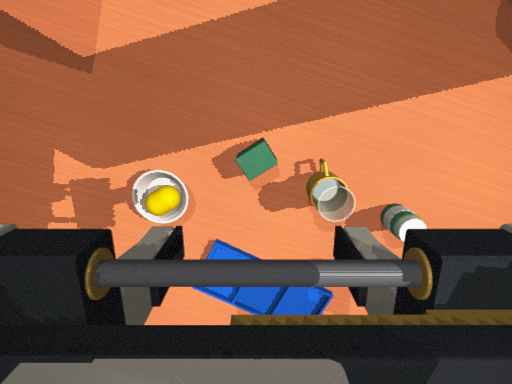

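The wrist view shows the green block at pixel (257,158), with the holder's handle at (323,165) and the blue tray below, partly hidden. I'll fix the unsigned bug in my fit.

```bash
sed -i 's/return -(m&P).sum()\/max/return -float((m\&P).sum())\/max/; s/max((m|P).sum(),1)/max(float((m|P).sum()),1)/' h.py
python3 - <<'E'
from h import *
c=look("wrist")
print(fit(c,"wrist","sanding_block"))
for cam in ["top","scene"]:
    c=look(cam)
    for n in M: print(cam,n,fit(c,cam,n))
E
```

```text
(array([ 399. , -294. ,  139.6]), 'iou', np.float64(0.97), 'score', 0.56)
top resin_jar (array([409.9, 307.9,   8. ]), 'iou', np.float64(0.91), 'score', 0.75)
top green_jar (array([427.4, -61.1,   3.8]), 'iou', np.float64(0.92), 'score', 0.56)
top sanding_block None
top pocket_level (array([514.5, 430.1,  36.1]), 'iou', np.float64(0.88), 'score', 0.8)
top press_weight (array([439.1, 172.2,  -3.2]), 'iou', np.float64(0.87), 'score', 0.75)
top levelling_foot (array([453.9,  60.2,   1.4]), 'iou', np.float64(0.95), 'score', 0.58)
top tray_blue (array([ 690.3, -118.8,   66.2]), 'iou', np.float64(0.08), 'score', 0.73)
top tray_white (array([619.8, 212.8, 184.9]), 'iou', np.float64(0.96), 'score', 0.85)
scene resin_jar None
scene green_jar (array([421.9, -63.4,  -5.4]), 'iou', np.float64(0.86), 'score', 0.59)
scene sanding_block (array([ 399.4, -294.5,  -44.9]), 'iou', np.float64(0.91), 'score', 0.6)
scene pocket_level (array([511.7, 426.9,  27.1]), 'iou', np.float64(0.93), 'score', 0.79)
scene press_weight (array([436.6, 173.2,   4.9]), 'iou', np.float64(0.86), 'score', 0.81)
scene levelling_foot (array([451.3,  58.7,   8.6]), 'iou', np.float64(0.89), 'score', 0.8)
scene tray_blue (array([ 608.7, -219. ,  -10.4]), 'iou', np.float64(0.96), 'score', 0.62)
scene tray_white (array([617.2, 210.3,   4.9]), 'iou', np.float64(0.98), 'score', 0.79)
```

Emit:
drive_tool --commands '[{"hand": 0, "tx": -0.005, "ty": -0.006, "tz": -0.08, "turn": 0.36}, {"hand": 0, "tx": -0.005, "ty": -0.006, "tz": -0.16, "turn": 0.36}, {"hand": 0, "tx": -0.005, "ty": -0.006, "tz": -0.2, "turn": 0.36}, {"hand": 0, "tx": -0.005, "ty": -0.006, "tz": -0.2, "turn": 0.36}, {"hand": 0, "tx": -0.005, "ty": -0.006, "tz": -0.25, "turn": 0.36}, {"hand": 0, "tx": -0.005, "ty": -0.006, "tz": -0.31, "turn": 0.36}, {"hand": 0, "tx": -0.005, "ty": -0.006, "tz": -0.36, "turn": 0.36}, {"hand": 0, "tx": -0.005, "ty": -0.006, "tz": -0.388, "turn": 0.36}, {"hand": 0, "tx": -0.005, "ty": -0.006, "tz": -0.388, "turn": 0.36}, {"hand": 0, "tx": -0.005, "ty": -0.006, "tz": -0.388, "turn": 0.36}]'

```text
time_s: 5.7
tcp_pos: [0.3987, -0.2952, 0.0146]
eef_rot: [180.0, -0.0, -130.6]
contact_force: [0.3, -0.2, 0.3]
gripper_width: 0.0877
gripper_force: 0.0
```

Emit:
drive_tool --commands '[{"hand": 1, "tx": 0, "ty": 0, "tz": 0, "turn": 0}, {"hand": 1, "tx": 0, "ty": 0, "tz": 0, "turn": 0}, {"hand": 1, "tx": 0, "ty": 0, "tz": 0, "turn": 0}, {"hand": 1, "tx": 0, "ty": 0, "tz": 0, "turn": 0}, {"hand": 1, "tx": 0, "ty": 0, "tz": 0, "turn": 0}, {"hand": 1, "tx": 0, "ty": 0, "tz": 0, "turn": 0}, {"hand": 1, "tx": 0, "ty": 0, "tz": 0, "turn": 0}, {"hand": 1, "tx": 0, "ty": 0, "tz": 0, "turn": 0}]' --grip_force 15

```text
time_s: 6.5
tcp_pos: [0.3985, -0.2951, 0.0144]
eef_rot: [-180.0, 0.0, -130.6]
contact_force: [-0.1, 1.4, 1.7]
gripper_width: 0.0457
gripper_force: 15.0
```

Emit:
drive_tool --commands '[{"hand": 1, "tx": 0, "ty": 0, "tz": 0.04, "turn": 0}, {"hand": 1, "tx": 0, "ty": 0, "tz": 0.1, "turn": 0}, {"hand": 1, "tx": 0.06, "ty": 0.005, "tz": 0.15, "turn": 0.08}, {"hand": 1, "tx": 0.13, "ty": 0.01, "tz": 0.15, "turn": 0.16}, {"hand": 1, "tx": 0.2, "ty": 0.013, "tz": 0.15, "turn": 0.24}, {"hand": 1, "tx": 0.27, "ty": 0.013, "tz": 0.15, "turn": 0.32}, {"hand": 1, "tx": 0.32, "ty": 0.013, "tz": 0.15, "turn": 0.34}, {"hand": 1, "tx": 0.33, "ty": 0.013, "tz": 0.15, "turn": 0.34}, {"hand": 1, "tx": 0.33, "ty": 0.013, "tz": 0.15, "turn": 0.34}]'

```text
time_s: 7.4
tcp_pos: [0.5965, -0.2869, 0.1029]
eef_rot: [179.9, 0.0, -100.0]
contact_force: [-1.6, 1.0, -1.6]
gripper_width: 0.0456
gripper_force: 15.0
```

Emit:
drive_tool --commands '[{"hand": 1, "tx": 0, "ty": 0, "tz": -0.05, "turn": 0}, {"hand": 1, "tx": 0, "ty": 0, "tz": -0.09, "turn": 0}, {"hand": 1, "tx": 0, "ty": 0, "tz": -0.12, "turn": 0}, {"hand": 1, "tx": 0, "ty": 0, "tz": -0.132, "turn": 0}, {"hand": 1, "tx": 0, "ty": 0, "tz": -0.138, "turn": 0}, {"hand": 1, "tx": 0, "ty": 0, "tz": -0.142, "turn": 0}, {"hand": 1, "tx": 0, "ty": 0, "tz": -0.142, "turn": 0}, {"hand": 1, "tx": 0, "ty": 0, "tz": -0.142, "turn": 0}]'

```text
time_s: 8.2
tcp_pos: [0.5968, -0.2874, 0.02]
eef_rot: [-179.9, -0.0, -100.0]
contact_force: [0.3, 0.5, -1.1]
gripper_width: 0.0452
gripper_force: 15.0
```

Emit:
drive_tool --commands '[{"hand": 1, "tx": 0, "ty": 0, "tz": -0.001, "turn": 0}, {"hand": 1, "tx": 0, "ty": 0, "tz": -0.002, "turn": 0}, {"hand": 1, "tx": 0, "ty": 0, "tz": -0.0025, "turn": 0}, {"hand": 1, "tx": 0, "ty": 0, "tz": -0.0025, "turn": 0}]'

```text
time_s: 8.6
tcp_pos: [0.5967, -0.2873, 0.0184]
eef_rot: [-180.0, -0.0, -100.0]
contact_force: [-1.0, 0.5, 5.8]
gripper_width: 0.0458
gripper_force: 15.0
```

```bash
python3 - <<'E'
from h import *
c=look("scene");print(fit(c,"scene","sanding_block",.004),r.get_state()["tcp_pos"],r.get_state()["contact_force"])
cv2.imwrite("pics/s2.png",cv2.resize(c["frame"][170:270,90:230,::-1],(700,500),interpolation=cv2.INTER_CUBIC))
E
```

```text
(array([ 598.4, -281.2,  189.2]), 'iou', np.float64(0.75), 'score', 0.85) [ 0.59675079 -0.28736835  0.01843322] [-2.16910108  0.67326354  4.57801605]
```

View pics/s2.png

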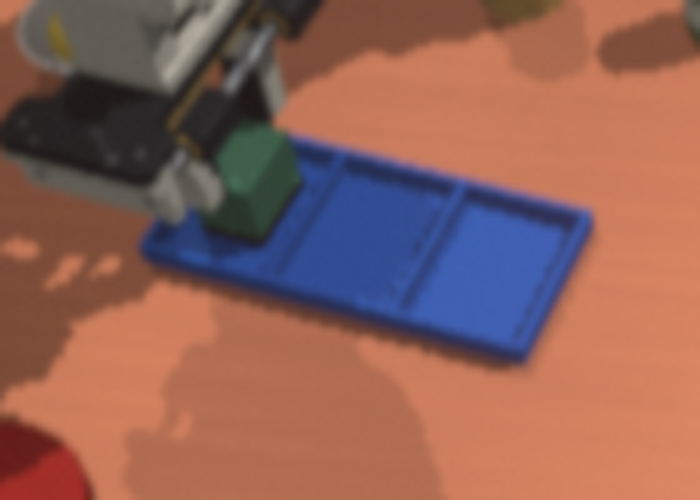

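The green block stands in the left compartment of the blue tray, about (250,190) in the crop, and the contact height matches the tray floor. Releasing it and going to the jar.

Emit:
drive_tool --commands '[{"hand": 0, "tx": 0, "ty": 0, "tz": 0, "turn": 0}, {"hand": 0, "tx": 0, "ty": 0, "tz": 0, "turn": 0}, {"hand": 0, "tx": 0, "ty": 0, "tz": 0, "turn": 0}, {"hand": 0, "tx": 0, "ty": 0, "tz": 0, "turn": 0}, {"hand": 0, "tx": 0, "ty": 0, "tz": 0.05, "turn": 0}, {"hand": 0, "tx": 0, "ty": 0, "tz": 0.12, "turn": 0}, {"hand": 0, "tx": 0, "ty": 0, "tz": 0.2, "turn": 0}, {"hand": 0, "tx": 0, "ty": 0, "tz": 0.28, "turn": 0}]'

```text
time_s: 9.5
tcp_pos: [0.5959, -0.2872, 0.187]
eef_rot: [180.0, -0.0, -100.0]
contact_force: [0.8, 0.2, -0.2]
gripper_width: 0.0873
gripper_force: 0.0
```

Emit:
drive_tool --commands '[{"hand": 0, "tx": -0.2, "ty": 0.98, "tz": 0.06, "turn": 0}, {"hand": 0, "tx": -0.2, "ty": 0.98, "tz": 0.06, "turn": 0}, {"hand": 0, "tx": -0.2, "ty": 0.98, "tz": 0.06, "turn": 0}, {"hand": 0, "tx": -0.2, "ty": 0.98, "tz": 0.06, "turn": 0}, {"hand": 0, "tx": -0.2, "ty": 0.98, "tz": 0.06, "turn": 0}, {"hand": 0, "tx": -0.2, "ty": 0.98, "tz": 0.06, "turn": 0}, {"hand": 0, "tx": -0.2, "ty": 0.98, "tz": 0.06, "turn": 0}, {"hand": 0, "tx": -0.2, "ty": 0.98, "tz": 0.06, "turn": 0}, {"hand": 0, "tx": -0.2, "ty": 0.98, "tz": 0.06, "turn": 0}, {"hand": 0, "tx": -0.2, "ty": 0.98, "tz": 0.06, "turn": 0}]'

```text
time_s: 10.5
tcp_pos: [0.4957, 0.2037, 0.2159]
eef_rot: [-180.0, 0.0, -100.0]
contact_force: [1.5, 0.7, 0.3]
gripper_width: 0.088
gripper_force: 0.0
```

Emit:
drive_tool --commands '[{"hand": 0, "tx": -0.113, "ty": 0.2, "tz": 0.06, "turn": 0}, {"hand": 0, "tx": -0.113, "ty": 0.2, "tz": 0.06, "turn": 0}, {"hand": 0, "tx": -0.113, "ty": 0.2, "tz": 0.06, "turn": 0}]'

```text
time_s: 10.8
tcp_pos: [0.4274, 0.3237, 0.2522]
eef_rot: [-180.0, 0.0, -99.9]
contact_force: [0.5, 0.2, -1.0]
gripper_width: 0.0876
gripper_force: 0.0
```

```bash
python3 - <<'E'
from h import *
c=look("wrist");print(r.get_state()["tcp_pos"]);cv2.imwrite("pics/w3.png",c["frame"][:,:,::-1])
for n in ["resin_jar","press_weight"]:print(n,fit(c,"wrist",n))
E
```

```text
[0.42654236 0.32801225 0.2538931 ]
resin_jar (array([407.7, 307.2,  11.3]), 'iou', np.float64(0.97), 'score', 0.86)
press_weight (array([436.9, 173.4,   7.1]), 'iou', np.float64(0.92), 'score', 0.97)
```

View pics/w3.png

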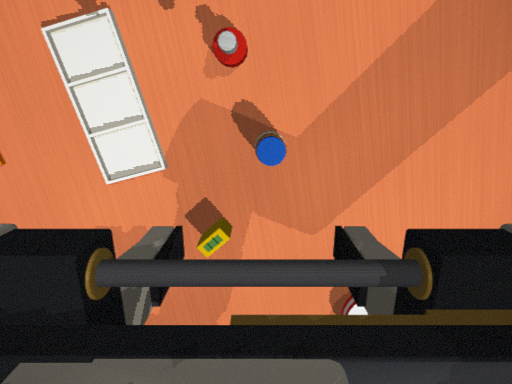

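The jar's cap shows at pixel (271,150), the red weight at (230,47), white tray at left; the fits agree.

Emit:
drive_tool --commands '[{"hand": 0, "tx": -0.03, "ty": -0.034, "tz": -0.05, "turn": 0}, {"hand": 0, "tx": -0.03, "ty": -0.034, "tz": -0.12, "turn": 0}, {"hand": 0, "tx": -0.03, "ty": -0.034, "tz": -0.2, "turn": 0}, {"hand": 0, "tx": -0.03, "ty": -0.034, "tz": -0.27, "turn": 0}, {"hand": 0, "tx": -0.03, "ty": -0.034, "tz": -0.34, "turn": 0}, {"hand": 0, "tx": -0.03, "ty": -0.034, "tz": -0.38, "turn": 0}, {"hand": 0, "tx": -0.03, "ty": -0.034, "tz": -0.397, "turn": 0}, {"hand": 0, "tx": -0.03, "ty": -0.034, "tz": -0.397, "turn": 0}, {"hand": 0, "tx": -0.03, "ty": -0.034, "tz": -0.397, "turn": 0}]'

```text
time_s: 11.85
tcp_pos: [0.4115, 0.3016, 0.0143]
eef_rot: [-180.0, 0.1, -100.0]
contact_force: [0.5, 0.2, 0.2]
gripper_width: 0.0875
gripper_force: 0.0
```

Emit:
drive_tool --commands '[{"hand": 1, "tx": 0, "ty": 0, "tz": 0, "turn": 0}, {"hand": 1, "tx": 0, "ty": 0, "tz": 0, "turn": 0}, {"hand": 1, "tx": 0, "ty": 0, "tz": 0, "turn": 0}, {"hand": 1, "tx": 0, "ty": 0, "tz": 0, "turn": 0}, {"hand": 1, "tx": 0, "ty": 0, "tz": 0, "turn": 0}, {"hand": 1, "tx": 0, "ty": 0, "tz": 0, "turn": 0}, {"hand": 1, "tx": 0, "ty": 0, "tz": 0, "turn": 0}, {"hand": 1, "tx": 0, "ty": 0, "tz": 0, "turn": 0}]' --grip_force 20

```text
time_s: 12.65
tcp_pos: [0.4107, 0.3014, 0.0133]
eef_rot: [180.0, -0.0, -100.0]
contact_force: [-1.8, 0.3, 3.0]
gripper_width: 0.041
gripper_force: 20.0
```

Emit:
drive_tool --commands '[{"hand": 1, "tx": 0, "ty": 0, "tz": 0.04, "turn": 0}, {"hand": 1, "tx": 0, "ty": 0, "tz": 0.1, "turn": 0}, {"hand": 1, "tx": 0.01, "ty": -0.02, "tz": 0.16, "turn": 0}, {"hand": 1, "tx": 0.03, "ty": -0.07, "tz": 0.2, "turn": 0}, {"hand": 1, "tx": 0.06, "ty": -0.13, "tz": 0.2, "turn": 0}, {"hand": 1, "tx": 0.09, "ty": -0.2, "tz": 0.2, "turn": 0}, {"hand": 1, "tx": 0.12, "ty": -0.27, "tz": 0.2, "turn": 0}, {"hand": 1, "tx": 0.15, "ty": -0.34, "tz": 0.2, "turn": 0}, {"hand": 1, "tx": 0.18, "ty": -0.4, "tz": 0.2, "turn": 0}, {"hand": 1, "tx": 0.21, "ty": -0.46, "tz": 0.2, "turn": 0}]' --grip_force 25

```text
time_s: 13.65
tcp_pos: [0.537, 0.0235, 0.1331]
eef_rot: [180.0, -0.0, -100.0]
contact_force: [0.5, 1.3, -1.7]
gripper_width: 0.0411
gripper_force: 25.0
```

Emit:
drive_tool --commands '[{"hand": 1, "tx": 0.03, "ty": -0.06, "tz": 0, "turn": 0}, {"hand": 1, "tx": 0.06, "ty": -0.13, "tz": 0, "turn": 0}, {"hand": 1, "tx": 0.1, "ty": -0.2, "tz": 0, "turn": 0}, {"hand": 1, "tx": 0.13, "ty": -0.26, "tz": -0.02, "turn": 0}, {"hand": 1, "tx": 0.14, "ty": -0.295, "tz": -0.05, "turn": 0}, {"hand": 1, "tx": 0.14, "ty": -0.301, "tz": -0.08, "turn": 0}, {"hand": 1, "tx": 0.14, "ty": -0.301, "tz": -0.1, "turn": 0}, {"hand": 1, "tx": 0.14, "ty": -0.301, "tz": -0.1, "turn": 0}, {"hand": 1, "tx": 0.14, "ty": -0.301, "tz": -0.1, "turn": 0}]'

```text
time_s: 14.55
tcp_pos: [0.6209, -0.1547, 0.0736]
eef_rot: [180.0, -0.0, -99.9]
contact_force: [-0.8, 0.2, -0.6]
gripper_width: 0.0408
gripper_force: 25.0
```

```bash
python3 - <<'E'
from h import *
c=look("scene");print(r.get_state()["tcp_pos"],fit(c,"scene","resin_jar",.061))
E
```

```text
[ 0.62137386 -0.15463643  0.07424713] (array([ 625.4, -144.1,   11.5]), 'iou', np.float64(0.51), 'score', 0.7)
```

Emit:
drive_tool --commands '[{"hand": 1, "tx": 0, "ty": 0, "tz": -0.04, "turn": 0}, {"hand": 1, "tx": 0, "ty": 0, "tz": -0.07, "turn": 0}, {"hand": 1, "tx": 0, "ty": 0, "tz": -0.085, "turn": 0}, {"hand": 1, "tx": 0, "ty": 0, "tz": -0.09, "turn": 0}, {"hand": 1, "tx": 0, "ty": 0, "tz": -0.092, "turn": 0}, {"hand": 1, "tx": 0, "ty": 0, "tz": -0.093, "turn": 0}, {"hand": 1, "tx": 0, "ty": 0, "tz": -0.093, "turn": 0}]'

```text
time_s: 15.35
tcp_pos: [0.6214, -0.1552, 0.0183]
eef_rot: [-179.9, 0.0, -100.0]
contact_force: [-0.2, -0.1, -1.6]
gripper_width: 0.041
gripper_force: 25.0
```

Emit:
drive_tool --commands '[{"hand": 1, "tx": 0, "ty": 0, "tz": -0.001, "turn": 0}, {"hand": 1, "tx": 0, "ty": 0, "tz": -0.0015, "turn": 0}, {"hand": 1, "tx": 0, "ty": 0, "tz": -0.0015, "turn": 0}]'

```text
time_s: 15.65
tcp_pos: [0.6212, -0.1553, 0.0173]
eef_rot: [-179.9, -0.0, -100.0]
contact_force: [-1.1, 0.7, 2.9]
gripper_width: 0.0404
gripper_force: 25.0
```

Emit:
drive_tool --commands '[{"hand": 0, "tx": 0, "ty": 0, "tz": 0, "turn": 0}, {"hand": 0, "tx": 0, "ty": 0, "tz": 0, "turn": 0}, {"hand": 0, "tx": 0, "ty": 0, "tz": 0, "turn": 0}, {"hand": 0, "tx": 0, "ty": 0, "tz": 0, "turn": 0}, {"hand": 0, "tx": 0, "ty": 0, "tz": 0.05, "turn": 0}, {"hand": 0, "tx": 0, "ty": 0, "tz": 0.13, "turn": 0}, {"hand": 0, "tx": 0, "ty": 0, "tz": 0.2, "turn": 0}, {"hand": 0, "tx": -0.03, "ty": 0.06, "tz": 0.22, "turn": 0}, {"hand": 0, "tx": -0.06, "ty": 0.13, "tz": 0.22, "turn": 0}, {"hand": 0, "tx": -0.09, "ty": 0.2, "tz": 0.22, "turn": 0}]'

```text
time_s: 16.65
tcp_pos: [0.5663, -0.0343, 0.1492]
eef_rot: [-179.9, 0.0, -100.1]
contact_force: [0.8, -0.6, -0.3]
gripper_width: 0.0873
gripper_force: 0.0
```

Emit:
drive_tool --commands '[{"hand": 0, "tx": -0.217, "ty": 0.347, "tz": 0, "turn": 0}, {"hand": 0, "tx": -0.217, "ty": 0.347, "tz": 0, "turn": 0}, {"hand": 0, "tx": -0.217, "ty": 0.347, "tz": 0, "turn": 0}, {"hand": 0, "tx": -0.217, "ty": 0.347, "tz": 0, "turn": 0}, {"hand": 0, "tx": -0.217, "ty": 0.347, "tz": 0, "turn": 0}, {"hand": 0, "tx": -0.217, "ty": 0.347, "tz": 0, "turn": 0}, {"hand": 0, "tx": -0.217, "ty": 0.347, "tz": 0, "turn": 0}]'

```text
time_s: 17.35
tcp_pos: [0.4361, 0.1741, 0.1489]
eef_rot: [-180.0, 0.0, -99.8]
contact_force: [0.4, -0.6, 0.6]
gripper_width: 0.0878
gripper_force: 0.0
```

```bash
python3 - <<'E'
from h import *
c=look("wrist");print(r.get_state()["tcp_pos"])
print(fit(c,"wrist","press_weight"),fit(c,"wrist","levelling_foot"))
c=look("scene");cv2.imwrite("pics/s4.png",cv2.resize(c["frame"][130:280,90:390,::-1],(800,400),interpolation=cv2.INTER_CUBIC))
print(fit(c,"scene","resin_jar",.004),fit(c,"scene","sanding_block",.004))
E
```

```text
[0.4364869  0.17325086 0.14872137]
(array([437.3, 173.1,  -2.1]), 'iou', np.float64(0.96), 'score', 0.6) (array([452.5,  59.5,   8.5]), 'iou', np.float64(0.93), 'score', 0.92)
(array([ 637. , -204.2,   -1.1]), 'iou', np.float64(0.24), 'score', 0.74) (array([ 595.9, -285.2,   -1.2]), 'iou', np.float64(0.89), 'score', 0.67)
```

View pics/s4.png

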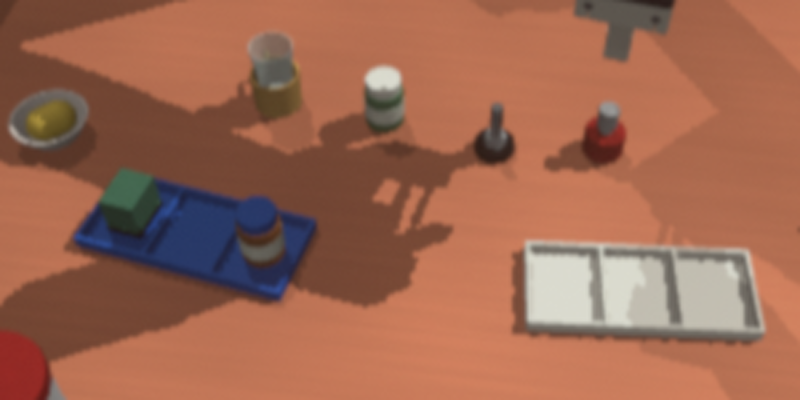

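The block and jar stand upright in the outer blue compartments, (130,200) and (262,235) in the crop. The weight fits at (0.437, 0.173), directly below the tool.

Emit:
drive_tool --commands '[{"hand": 0, "tx": 0.001, "ty": 0, "tz": -0.06, "turn": 0}, {"hand": 0, "tx": 0.001, "ty": 0, "tz": -0.12, "turn": 0}, {"hand": 0, "tx": 0.001, "ty": 0, "tz": -0.17, "turn": 0}, {"hand": 0, "tx": 0.001, "ty": 0, "tz": -0.193, "turn": 0}, {"hand": 0, "tx": 0.001, "ty": 0, "tz": -0.193, "turn": 0}, {"hand": 0, "tx": 0.001, "ty": 0, "tz": -0.193, "turn": 0}]'

```text
time_s: 18.25
tcp_pos: [0.4377, 0.1725, 0.033]
eef_rot: [180.0, -0.0, -100.0]
contact_force: [-0.0, 0.2, -0.1]
gripper_width: 0.0877
gripper_force: 0.0
```

Emit:
drive_tool --commands '[{"hand": 1, "tx": 0, "ty": 0, "tz": 0, "turn": 0}, {"hand": 1, "tx": 0, "ty": 0, "tz": 0, "turn": 0}, {"hand": 1, "tx": 0, "ty": 0, "tz": 0, "turn": 0}, {"hand": 1, "tx": 0, "ty": 0, "tz": 0, "turn": 0}, {"hand": 1, "tx": 0, "ty": 0, "tz": 0, "turn": 0}, {"hand": 1, "tx": 0, "ty": 0, "tz": 0, "turn": 0}, {"hand": 1, "tx": 0, "ty": 0, "tz": 0, "turn": 0}, {"hand": 1, "tx": 0, "ty": 0, "tz": 0, "turn": 0}]' --grip_force 45

```text
time_s: 19.05
tcp_pos: [0.4372, 0.1729, 0.0328]
eef_rot: [180.0, -0.0, -100.0]
contact_force: [-0.8, 0.0, 0.3]
gripper_width: 0.0292
gripper_force: 0.0
```

Emit:
drive_tool --commands '[{"hand": 1, "tx": 0, "ty": 0, "tz": 0, "turn": 0}, {"hand": 1, "tx": 0, "ty": 0, "tz": 0, "turn": 0}, {"hand": 1, "tx": 0, "ty": 0, "tz": 0, "turn": 0}, {"hand": 1, "tx": 0, "ty": 0, "tz": 0.02, "turn": 0}, {"hand": 1, "tx": 0, "ty": 0, "tz": 0.06, "turn": 0}, {"hand": 1, "tx": 0, "ty": 0, "tz": 0.11, "turn": 0}, {"hand": 1, "tx": 0, "ty": 0, "tz": 0.16, "turn": 0}, {"hand": 1, "tx": 0, "ty": 0, "tz": 0.2, "turn": 0}]'

```text
time_s: 19.85
tcp_pos: [0.4373, 0.173, 0.1545]
eef_rot: [-180.0, 0.0, -100.0]
contact_force: [-0.8, 0.9, -0.2]
gripper_width: 0.0003
gripper_force: 0.0
```

Emit:
drive_tool --commands '[{"hand": 1, "tx": 0.012, "ty": -0.03, "tz": 0, "turn": 0}, {"hand": 1, "tx": 0.035, "ty": -0.08, "tz": 0, "turn": 0}, {"hand": 1, "tx": 0.063, "ty": -0.145, "tz": 0, "turn": 0}, {"hand": 1, "tx": 0.092, "ty": -0.21, "tz": 0, "turn": 0}, {"hand": 1, "tx": 0.12, "ty": -0.275, "tz": 0, "turn": 0}, {"hand": 1, "tx": 0.149, "ty": -0.34, "tz": 0, "turn": 0}, {"hand": 1, "tx": 0.178, "ty": -0.405, "tz": 0, "turn": 0}, {"hand": 1, "tx": 0.206, "ty": -0.47, "tz": 0, "turn": 0}, {"hand": 1, "tx": 0.235, "ty": -0.535, "tz": 0, "turn": 0}, {"hand": 1, "tx": 0.26, "ty": -0.59, "tz": 0, "turn": 0}]'

```text
time_s: 20.85
tcp_pos: [0.5935, -0.1832, 0.1524]
eef_rot: [180.0, -0.0, -100.0]
contact_force: [0.7, 0.4, 0.4]
gripper_width: 0.0003
gripper_force: 0.0
```

Emit:
drive_tool --commands '[{"hand": 1, "tx": 0.02, "ty": -0.045, "tz": 0, "turn": 0}, {"hand": 1, "tx": 0.026, "ty": -0.062, "tz": 0, "turn": 0}, {"hand": 1, "tx": 0.026, "ty": -0.062, "tz": -0.05, "turn": 0}, {"hand": 1, "tx": 0.026, "ty": -0.062, "tz": -0.1, "turn": 0}, {"hand": 1, "tx": 0.026, "ty": -0.062, "tz": -0.14, "turn": 0}, {"hand": 1, "tx": 0.026, "ty": -0.062, "tz": -0.165, "turn": 0}, {"hand": 1, "tx": 0.026, "ty": -0.062, "tz": -0.18, "turn": 0}, {"hand": 1, "tx": 0.026, "ty": -0.062, "tz": -0.186, "turn": 0}, {"hand": 1, "tx": 0.026, "ty": -0.062, "tz": -0.19, "turn": 0}, {"hand": 1, "tx": 0.026, "ty": -0.062, "tz": -0.19, "turn": 0}]'

```text
time_s: 21.85
tcp_pos: [0.6092, -0.2182, 0.0393]
eef_rot: [-180.0, 0.0, -100.0]
contact_force: [-0.3, 0.0, 0.4]
gripper_width: 0.0003
gripper_force: 0.0
```

The grip closed on nothing. I'll raise the arm and look.

Emit:
drive_tool --commands '[{"hand": 1, "tx": 0, "ty": 0, "tz": 0.08, "turn": 0}, {"hand": 1, "tx": 0, "ty": 0, "tz": 0.16, "turn": 0}, {"hand": 0, "tx": 0, "ty": 0, "tz": 0.22, "turn": 0}, {"hand": 0, "tx": 0, "ty": 0, "tz": 0.22, "turn": 0}]'

```text
time_s: 22.25
tcp_pos: [0.6125, -0.2192, 0.1787]
eef_rot: [-179.3, -0.0, -99.9]
contact_force: [0.2, -0.1, -0.4]
gripper_width: 0.0112
gripper_force: 0.0
```

```bash
python3 - <<'E'
from h import *
print(r.get_state()["tcp_pos"])
c=look("scene");cv2.imwrite("pics/s5.png",cv2.resize(c["frame"][130:280,200:440,::-1],(800,500),interpolation=cv2.INTER_CUBIC))
print(fit(c,"scene","press_weight"))
c=look("top");print(fit(c,"top","press_weight"))
E
```

```text
[ 0.61245886 -0.21919062  0.17872429]
(array([435.9, 172.5,   7.3]), 'iou', np.float64(0.92), 'score', 0.52)
(array([438.8, 172.7,   8.8]), 'iou', np.float64(0.79), 'score', 0.56)
```

View pics/s5.png

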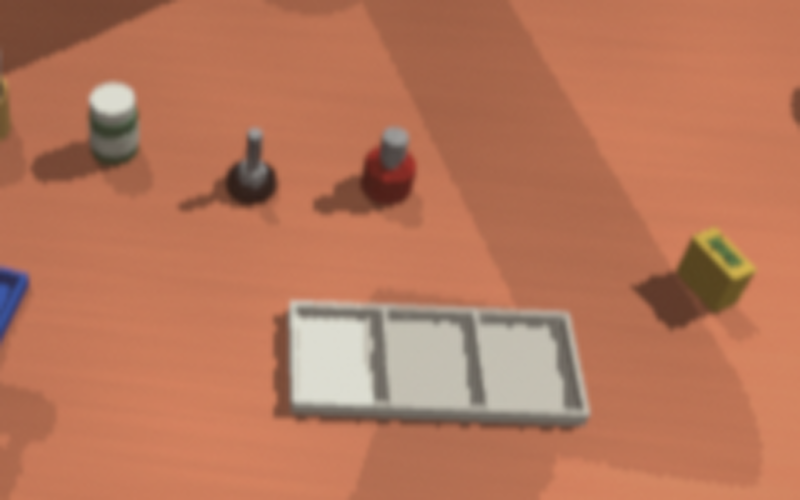

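The weight stands unmoved at crop (390,165); the level and foot are undisturbed. Retrying it, checking the grip before lifting.

Emit:
drive_tool --commands '[{"hand": 0.3, "tx": -0.29, "ty": 0.653, "tz": -0.05, "turn": 0}, {"hand": 0.3, "tx": -0.29, "ty": 0.653, "tz": -0.05, "turn": 0}, {"hand": 0.3, "tx": -0.29, "ty": 0.653, "tz": -0.05, "turn": 0}, {"hand": 0.3, "tx": -0.29, "ty": 0.653, "tz": -0.05, "turn": 0}, {"hand": 0.3, "tx": -0.29, "ty": 0.653, "tz": -0.05, "turn": 0}, {"hand": 0.3, "tx": -0.29, "ty": 0.653, "tz": -0.05, "turn": 0}, {"hand": 0.3, "tx": -0.29, "ty": 0.653, "tz": -0.05, "turn": 0}, {"hand": 0.3, "tx": -0.29, "ty": 0.653, "tz": -0.05, "turn": 0}, {"hand": 0.3, "tx": -0.29, "ty": 0.653, "tz": -0.05, "turn": 0}, {"hand": 0.3, "tx": -0.29, "ty": 0.653, "tz": -0.05, "turn": 0}]'

```text
time_s: 23.45
tcp_pos: [0.433, 0.1758, 0.1397]
eef_rot: [179.9, -0.1, -99.8]
contact_force: [-0.1, -0.2, -1.0]
gripper_width: 0.0616
gripper_force: 0.0
```

Emit:
drive_tool --commands '[{"hand": 0.3, "tx": 0, "ty": 0, "tz": 0, "turn": 0}, {"hand": 0.3, "tx": 0, "ty": 0, "tz": 0, "turn": 0}]'

```text
time_s: 23.65
tcp_pos: [0.4346, 0.1728, 0.1402]
eef_rot: [180.0, -0.1, -100.0]
contact_force: [0.1, 0.0, -0.0]
gripper_width: 0.0613
gripper_force: 0.0
```

Emit:
drive_tool --commands '[{"hand": 0.3, "tx": 0.004, "ty": 0, "tz": -0.06, "turn": 0}, {"hand": 0.3, "tx": 0.004, "ty": 0, "tz": -0.12, "turn": 0}, {"hand": 0.3, "tx": 0.004, "ty": 0, "tz": -0.165, "turn": 0}, {"hand": 0.3, "tx": 0.004, "ty": 0, "tz": -0.178, "turn": 0}, {"hand": 0.3, "tx": 0.004, "ty": 0, "tz": -0.178, "turn": 0}]'

```text
time_s: 24.15
tcp_pos: [0.437, 0.1722, 0.0332]
eef_rot: [179.9, -0.1, -100.1]
contact_force: [-0.4, 1.1, 0.2]
gripper_width: 0.0613
gripper_force: 0.0
```

Emit:
drive_tool --commands '[{"hand": 1, "tx": 0, "ty": 0, "tz": 0, "turn": 0}, {"hand": 1, "tx": 0, "ty": 0, "tz": 0, "turn": 0}, {"hand": 1, "tx": 0, "ty": 0, "tz": 0, "turn": 0}, {"hand": 1, "tx": 0, "ty": 0, "tz": 0, "turn": 0}, {"hand": 1, "tx": 0, "ty": 0, "tz": 0, "turn": 0}, {"hand": 1, "tx": 0, "ty": 0, "tz": 0, "turn": 0}, {"hand": 1, "tx": 0, "ty": 0, "tz": 0, "turn": 0}, {"hand": 1, "tx": 0, "ty": 0, "tz": 0, "turn": 0}, {"hand": 1, "tx": 0, "ty": 0, "tz": 0, "turn": 0}, {"hand": 1, "tx": 0, "ty": 0, "tz": 0, "turn": 0}]' --grip_force 45

```text
time_s: 25.15
tcp_pos: [0.438, 0.1742, 0.0348]
eef_rot: [-179.9, 0.1, -100.0]
contact_force: [-0.1, 0.4, 6.8]
gripper_width: 0.0008
gripper_force: 3.2
```

```bash
python3 - <<'E'
from h import *
s=r.get_state();print(s["tcp_pos"],s["contact_force"],s["gripper_width"])
a=look("scene")["frame"][140:220,260:360,::-1]
c=look("wrist");b=c["frame"][:,:,::-1]
cv2.imwrite("pics/s6.png",np.hstack([cv2.resize(a,(400,320),interpolation=cv2.INTER_CUBIC),cv2.resize(b,(400,320))]))
print(fit(c,"wrist","press_weight"))
c=look("top");print(fit(c,"top","press_weight"))
E
```

```text
[0.43797631 0.17419204 0.03478712] [-0.05448132  0.37747587  6.75776436] 0.0007622565614670547
(array([436.5, 169.4,  -2.9]), 'iou', np.float64(0.63), 'score', 0.77)
None
```

View pics/s6.png

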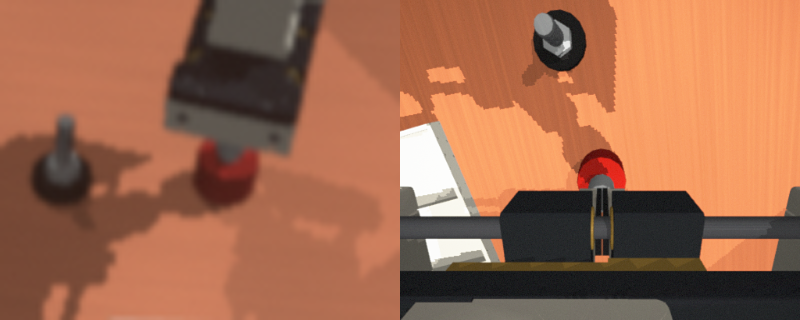

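```bash
python3 - <<'E'
from h import *
c=look("wrist");b=c["frame"][160:300,190:330,::-1]
W=np.linalg.inv(c["world_from_camera"])
for X in [(.4373,.173,.062),(.4373,.173,.03),tuple(r.get_state()["tcp_pos"])]:
    p=W[:3,:3]@np.array(X)+W[:3,3];print(c["fx"]*p[0]/p[2]+c["cx"],c["fy"]*p[1]/p[2]+c["cy"])
cv2.imwrite("pics/w7.png",cv2.resize(b,(560,560),interpolation=cv2.INTER_CUBIC))
E
```

```text
257.60177816179674 238.51102479699264
257.8007504503612 218.23502000483626
257.09376339471555 222.64510135197992
```

View pics/w7.png

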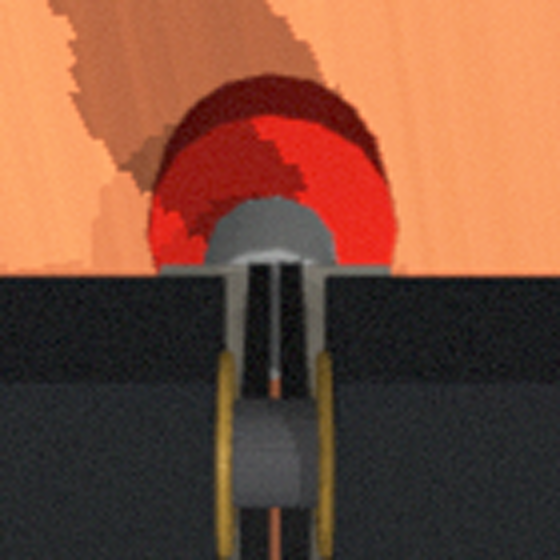

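```bash
python3 - <<'E'
from h import *
c=look("scene");W=np.linalg.inv(c["world_from_camera"])
def pr(X):
    p=W[:3,:3]@np.array(X)+W[:3,3];return np.round([c["fx"]*p[0]/p[2]+c["cx"],c["fy"]*p[1]/p[2]+c["cy"]],1)
for z in (.018,.045):
    print(z,[pr((.5967+d*.985,-.2873-d*.174,z)) for d in (.023,.033,.043)], pr((.43,.174,.035)),pr((.43,.174,.062)))
print(r.get_state()["gripper_width"],r.get_state()["contact_force"])
E
```

```text
0.018 [array([134.3, 213.9]), array([132.3, 216.9]), array([130.3, 219.9])] [317.6 174.9] [319.  168.1]
0.045 [array([131.8, 207.3]), array([129.8, 210.3]), array([127.7, 213.3])] [317.6 174.9] [319.  168.1]
0.0003802653243482444 [-0.26897499 -0.75988793  5.42381514]
```

The pads rest on top of the knob: the tips seem about 25 mm higher than the nominal TCP. I'll open, go 22 mm lower, and close again; the width will tell.

Emit:
drive_tool --commands '[{"hand": 0.2, "tx": 0, "ty": 0, "tz": 0.01, "turn": 0}, {"hand": 0.2, "tx": 0, "ty": 0, "tz": 0.01, "turn": 0}, {"hand": 0.2, "tx": 0, "ty": 0, "tz": 0.01, "turn": 0}, {"hand": 0.2, "tx": 0, "ty": 0, "tz": 0.01, "turn": 0}, {"hand": 0.2, "tx": 0, "ty": 0, "tz": 0.01, "turn": 0}, {"hand": 0.2, "tx": 0, "ty": 0, "tz": 0.01, "turn": 0}, {"hand": 0.2, "tx": 0, "ty": 0, "tz": 0.01, "turn": 0}, {"hand": 0.2, "tx": 0, "ty": 0, "tz": 0.01, "turn": 0}, {"hand": 0.2, "tx": 0, "ty": 0, "tz": 0.01, "turn": 0}, {"hand": 0.2, "tx": 0, "ty": 0, "tz": 0.01, "turn": 0}]'

```text
time_s: 26.5
tcp_pos: [0.4372, 0.1736, 0.04]
eef_rot: [180.0, -0.0, -100.0]
contact_force: [-0.3, -0.1, 0.5]
gripper_width: 0.0691
gripper_force: 0.0
```

```bash
python3 - <<'E'
from h import *
s=r.get_state();print(s["tcp_pos"],s["contact_force"],s["gripper_width"])
c=look("wrist");print(fit(c,"wrist","press_weight"));b=c["frame"][160:300,160:360,::-1]
cv2.imwrite("pics/w8.png",cv2.resize(b,(800,560),interpolation=cv2.INTER_CUBIC))
E
```

```text
[0.43719315 0.17357375 0.03998669] [-0.33285366 -0.05002011  0.4965234 ] 0.06912612650621183
(array([437.4, 173.2,  -0.5]), 'iou', np.float64(0.97), 'score', 0.75)
```

View pics/w8.png

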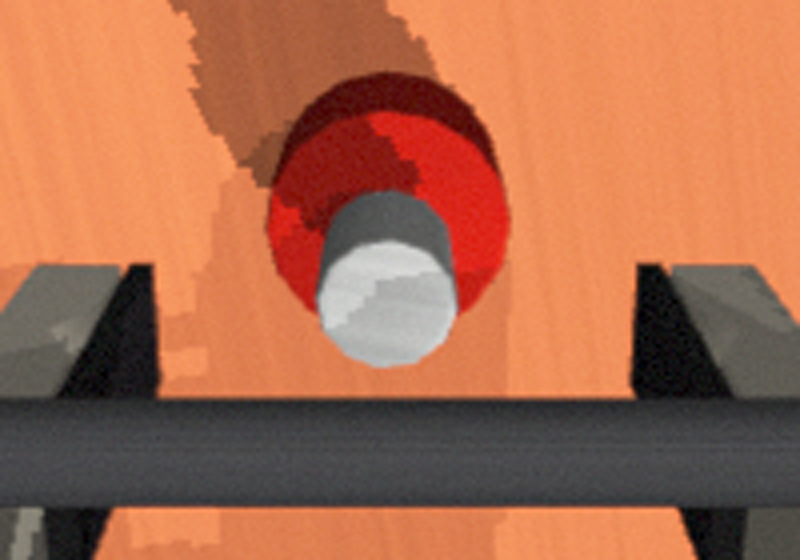

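The picture shows the knob upright at crop (387,300), pads 121 px apart for 69 mm, i.e. tips truly about 27 mm higher than the nominal TCP. So grasp with the TCP at z ≈ 8 mm.

Emit:
drive_tool --commands '[{"hand": 0.2, "tx": 0, "ty": 0, "tz": -0.03, "turn": 0}, {"hand": 0.2, "tx": 0, "ty": 0, "tz": -0.053, "turn": 0}, {"hand": 0.2, "tx": 0, "ty": 0, "tz": -0.053, "turn": 0}]'

```text
time_s: 26.9
tcp_pos: [0.4361, 0.1726, 0.0068]
eef_rot: [179.9, -0.1, -100.0]
contact_force: [-0.9, -0.3, -0.4]
gripper_width: 0.0702
gripper_force: 0.0
```

Emit:
drive_tool --commands '[{"hand": 1, "tx": 0, "ty": 0, "tz": 0, "turn": 0}, {"hand": 1, "tx": 0, "ty": 0, "tz": 0, "turn": 0}, {"hand": 1, "tx": 0, "ty": 0, "tz": 0, "turn": 0}, {"hand": 1, "tx": 0, "ty": 0, "tz": 0, "turn": 0}, {"hand": 1, "tx": 0, "ty": 0, "tz": 0, "turn": 0}, {"hand": 1, "tx": 0, "ty": 0, "tz": 0, "turn": 0}, {"hand": 1, "tx": 0, "ty": 0, "tz": 0, "turn": 0}, {"hand": 1, "tx": 0, "ty": 0, "tz": 0, "turn": 0}, {"hand": 1, "tx": 0, "ty": 0, "tz": 0, "turn": 0}, {"hand": 1, "tx": 0, "ty": 0, "tz": 0, "turn": 0}]' --grip_force 45

```text
time_s: 27.9
tcp_pos: [0.4374, 0.1737, 0.0083]
eef_rot: [-180.0, 0.0, -100.0]
contact_force: [1.9, -0.8, 1.5]
gripper_width: 0.0212
gripper_force: 45.0
```

Emit:
drive_tool --commands '[{"hand": 1, "tx": 0, "ty": 0, "tz": 0.02, "turn": 0}, {"hand": 1, "tx": 0, "ty": 0, "tz": 0.06, "turn": 0}, {"hand": 1, "tx": 0, "ty": 0, "tz": 0.11, "turn": 0}, {"hand": 1, "tx": 0, "ty": 0, "tz": 0.16, "turn": 0}, {"hand": 1, "tx": 0, "ty": 0, "tz": 0.2, "turn": 0}, {"hand": 1, "tx": 0, "ty": 0, "tz": 0.2, "turn": 0}]'

```text
time_s: 28.5
tcp_pos: [0.4382, 0.1745, 0.1308]
eef_rot: [-179.8, 0.2, -100.0]
contact_force: [-0.1, 0.9, -3.4]
gripper_width: 0.0207
gripper_force: 45.0
```

Emit:
drive_tool --commands '[{"hand": 1, "tx": 0.012, "ty": -0.03, "tz": 0, "turn": 0}, {"hand": 1, "tx": 0.035, "ty": -0.08, "tz": 0, "turn": 0}, {"hand": 1, "tx": 0.063, "ty": -0.145, "tz": 0, "turn": 0}, {"hand": 1, "tx": 0.092, "ty": -0.21, "tz": 0, "turn": 0}, {"hand": 1, "tx": 0.12, "ty": -0.275, "tz": 0, "turn": 0}, {"hand": 1, "tx": 0.149, "ty": -0.34, "tz": 0, "turn": 0}, {"hand": 1, "tx": 0.178, "ty": -0.405, "tz": 0, "turn": 0}, {"hand": 1, "tx": 0.206, "ty": -0.47, "tz": 0, "turn": 0}, {"hand": 1, "tx": 0.235, "ty": -0.535, "tz": 0, "turn": 0}, {"hand": 1, "tx": 0.26, "ty": -0.59, "tz": 0, "turn": 0}]'

```text
time_s: 29.5
tcp_pos: [0.5923, -0.1822, 0.1258]
eef_rot: [179.8, 0.0, -100.1]
contact_force: [-0.5, 0.3, -3.4]
gripper_width: 0.0211
gripper_force: 45.0
```

Emit:
drive_tool --commands '[{"hand": 1, "tx": 0.02, "ty": -0.045, "tz": 0, "turn": 0}, {"hand": 1, "tx": 0.025, "ty": -0.063, "tz": 0, "turn": 0}, {"hand": 1, "tx": 0.025, "ty": -0.063, "tz": 0, "turn": 0}, {"hand": 1, "tx": 0.025, "ty": -0.063, "tz": 0, "turn": 0}]'

```text
time_s: 29.9
tcp_pos: [0.6069, -0.2177, 0.1266]
eef_rot: [179.8, 0.0, -100.0]
contact_force: [0.7, -0.1, -4.2]
gripper_width: 0.0208
gripper_force: 45.0
```

Emit:
drive_tool --commands '[{"hand": 1, "tx": 0.002, "ty": 0, "tz": -0.05, "turn": 0}, {"hand": 1, "tx": 0.002, "ty": 0, "tz": -0.1, "turn": 0}, {"hand": 1, "tx": 0.002, "ty": 0, "tz": -0.14, "turn": 0}, {"hand": 1, "tx": 0.002, "ty": 0, "tz": -0.165, "turn": 0}, {"hand": 1, "tx": 0.002, "ty": 0, "tz": -0.18, "turn": 0}, {"hand": 1, "tx": 0.002, "ty": 0, "tz": -0.187, "turn": 0}, {"hand": 1, "tx": 0.002, "ty": 0, "tz": -0.19, "turn": 0}, {"hand": 1, "tx": 0.002, "ty": 0, "tz": -0.192, "turn": 0}, {"hand": 1, "tx": 0.002, "ty": 0, "tz": -0.192, "turn": 0}]'

```text
time_s: 30.8
tcp_pos: [0.6098, -0.2182, 0.0137]
eef_rot: [-179.9, 0.0, -100.0]
contact_force: [-0.5, 0.8, -3.6]
gripper_width: 0.0209
gripper_force: 45.0
```

Emit:
drive_tool --commands '[{"hand": 1, "tx": 0, "ty": 0, "tz": -0.001, "turn": 0}, {"hand": 1, "tx": 0, "ty": 0, "tz": -0.002, "turn": 0}, {"hand": 1, "tx": 0, "ty": 0, "tz": -0.002, "turn": 0}]'

```text
time_s: 31.1
tcp_pos: [0.6098, -0.2184, 0.0124]
eef_rot: [-179.9, -0.0, -100.0]
contact_force: [-0.7, -1.3, -0.9]
gripper_width: 0.021
gripper_force: 45.0
```

Emit:
drive_tool --commands '[{"hand": 1, "tx": 0, "ty": 0, "tz": -0.001, "turn": 0}, {"hand": 1, "tx": 0, "ty": 0, "tz": -0.001, "turn": 0}]'

```text
time_s: 31.3
tcp_pos: [0.61, -0.2185, 0.0122]
eef_rot: [-179.9, -0.0, -100.0]
contact_force: [-0.9, 1.1, 5.1]
gripper_width: 0.0208
gripper_force: 45.0
```

Emit:
drive_tool --commands '[{"hand": 0.3, "tx": 0, "ty": 0, "tz": 0, "turn": 0}, {"hand": 0.3, "tx": 0, "ty": 0, "tz": 0, "turn": 0}, {"hand": 0.3, "tx": 0, "ty": 0, "tz": 0, "turn": 0}, {"hand": 0.3, "tx": 0, "ty": 0, "tz": 0, "turn": 0}, {"hand": 0.3, "tx": 0, "ty": 0, "tz": 0, "turn": 0}, {"hand": 0.3, "tx": 0, "ty": 0, "tz": 0.05, "turn": 0}, {"hand": 0.3, "tx": 0, "ty": 0, "tz": 0.12, "turn": 0}, {"hand": 0.3, "tx": 0, "ty": 0, "tz": 0.2, "turn": 0}, {"hand": 0.3, "tx": 0, "ty": 0, "tz": 0.2, "turn": 0}]'

```text
time_s: 32.2
tcp_pos: [0.6137, -0.2194, 0.1389]
eef_rot: [-179.3, -0.0, -99.9]
contact_force: [0.1, 0.8, -0.1]
gripper_width: 0.0615
gripper_force: 0.0
```

Emit:
drive_tool --commands '[{"hand": 0.3, "tx": -0.262, "ty": 0.463, "tz": 0, "turn": 0.165}, {"hand": 0.3, "tx": -0.262, "ty": 0.463, "tz": 0, "turn": 0.165}, {"hand": 0.3, "tx": -0.262, "ty": 0.463, "tz": 0, "turn": 0.165}, {"hand": 0.3, "tx": -0.262, "ty": 0.463, "tz": 0, "turn": 0.165}, {"hand": 0.3, "tx": -0.262, "ty": 0.463, "tz": 0, "turn": 0.165}, {"hand": 0.3, "tx": -0.262, "ty": 0.463, "tz": 0, "turn": 0.165}, {"hand": 0.3, "tx": -0.262, "ty": 0.463, "tz": 0, "turn": 0.165}, {"hand": 0.3, "tx": -0.262, "ty": 0.463, "tz": 0, "turn": 0.165}, {"hand": 0.3, "tx": -0.262, "ty": 0.463, "tz": 0, "turn": 0.165}]'

```text
time_s: 33.1
tcp_pos: [0.4523, 0.06, 0.1314]
eef_rot: [-180.0, 0.0, -85.0]
contact_force: [-0.0, -0.4, -0.4]
gripper_width: 0.0615
gripper_force: 0.0
```

```bash
python3 - <<'E'
from h import *
s=r.get_state();c=look("wrist");print(s["tcp_pos"],s["eef_rot"],fit(c,"wrist","levelling_foot"))
c=look("scene");cv2.imwrite("pics/s9.png",cv2.resize(c["frame"][170:260,100:230,::-1],(780,540),interpolation=cv2.INTER_CUBIC))
print(fit(c,"scene","press_weight",.004))
E
```

```text
[0.45225249 0.06000057 0.13141759] [-1.79959020e+02  1.59937427e-02 -8.50433197e+01] (array([453. ,  58.7,   2.2]), 'iou', np.float64(0.96), 'score', 0.6)
(array([ 607.5, -220.2,   -5.3]), 'iou', np.float64(0.91), 'score', 0.71)
```

View pics/s9.png

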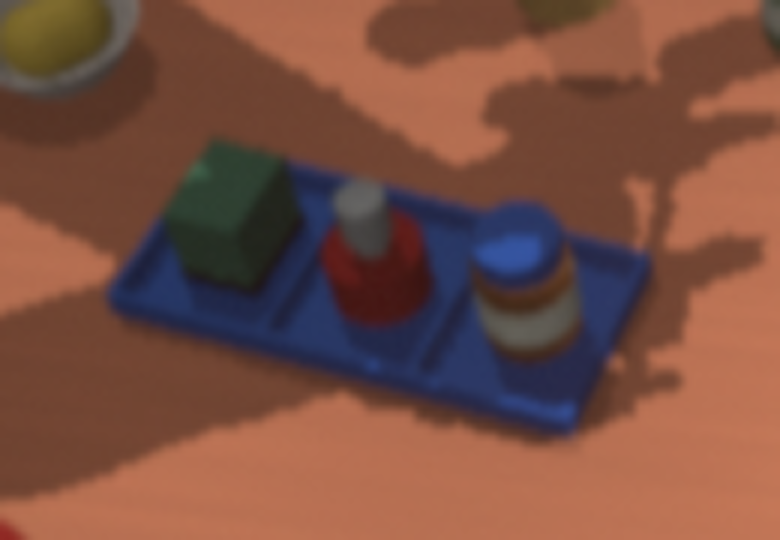

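All three tile-mending items stand upright in their own compartments, at (235,215), (375,255) and (525,280). Next is the foot.

Emit:
drive_tool --commands '[{"hand": 0.3, "tx": 0.001, "ty": -0.002, "tz": -0.06, "turn": 0}, {"hand": 0.3, "tx": 0.001, "ty": -0.002, "tz": -0.12, "turn": 0}, {"hand": 0.3, "tx": 0.001, "ty": -0.002, "tz": -0.18, "turn": 0}, {"hand": 0.3, "tx": 0.001, "ty": -0.002, "tz": -0.205, "turn": 0}, {"hand": 0.3, "tx": 0.001, "ty": -0.002, "tz": -0.211, "turn": 0}, {"hand": 0.3, "tx": 0.001, "ty": -0.002, "tz": -0.211, "turn": 0}]'

```text
time_s: 33.9
tcp_pos: [0.4529, 0.0577, 0.0043]
eef_rot: [179.9, -0.0, -85.2]
contact_force: [0.2, 0.2, 0.3]
gripper_width: 0.0615
gripper_force: 0.0
```

Emit:
drive_tool --commands '[{"hand": 1, "tx": 0, "ty": 0, "tz": 0, "turn": 0}, {"hand": 1, "tx": 0, "ty": 0, "tz": 0, "turn": 0}, {"hand": 1, "tx": 0, "ty": 0, "tz": 0, "turn": 0}, {"hand": 1, "tx": 0, "ty": 0, "tz": 0, "turn": 0}, {"hand": 1, "tx": 0, "ty": 0, "tz": 0, "turn": 0}, {"hand": 1, "tx": 0, "ty": 0, "tz": 0, "turn": 0}, {"hand": 1, "tx": 0, "ty": 0, "tz": 0, "turn": 0}, {"hand": 1, "tx": 0, "ty": 0, "tz": 0, "turn": 0}, {"hand": 1, "tx": 0, "ty": 0, "tz": 0, "turn": 0}, {"hand": 1, "tx": 0, "ty": 0, "tz": 0, "turn": 0}]' --grip_force 30

```text
time_s: 34.9
tcp_pos: [0.4526, 0.0583, 0.0045]
eef_rot: [180.0, -0.0, -85.1]
contact_force: [-0.0, 0.2, -1.4]
gripper_width: 0.0114
gripper_force: 30.0
```

Emit:
drive_tool --commands '[{"hand": 1, "tx": 0, "ty": 0, "tz": 0.03, "turn": 0}, {"hand": 1, "tx": 0, "ty": 0, "tz": 0.08, "turn": 0}, {"hand": 1, "tx": 0, "ty": 0, "tz": 0.12, "turn": 0}, {"hand": 1, "tx": 0.05, "ty": 0.025, "tz": 0.13, "turn": 0}, {"hand": 1, "tx": 0.12, "ty": 0.06, "tz": 0.13, "turn": 0}, {"hand": 1, "tx": 0.19, "ty": 0.09, "tz": 0.13, "turn": 0}, {"hand": 1, "tx": 0.25, "ty": 0.12, "tz": 0.13, "turn": 0}, {"hand": 1, "tx": 0.286, "ty": 0.139, "tz": 0.13, "turn": 0}, {"hand": 1, "tx": 0.286, "ty": 0.139, "tz": 0.13, "turn": 0}, {"hand": 1, "tx": 0.286, "ty": 0.139, "tz": 0.13, "turn": 0}]'

```text
time_s: 35.9
tcp_pos: [0.6238, 0.1415, 0.0815]
eef_rot: [179.9, -0.0, -85.2]
contact_force: [-0.5, -1.5, -0.7]
gripper_width: 0.011
gripper_force: 30.0
```

Emit:
drive_tool --commands '[{"hand": 1, "tx": 0, "ty": 0, "tz": -0.04, "turn": 0}, {"hand": 1, "tx": 0, "ty": 0, "tz": -0.08, "turn": 0}, {"hand": 1, "tx": 0, "ty": 0, "tz": -0.105, "turn": 0}, {"hand": 1, "tx": 0, "ty": 0, "tz": -0.115, "turn": 0}, {"hand": 1, "tx": 0, "ty": 0, "tz": -0.12, "turn": 0}, {"hand": 1, "tx": 0, "ty": 0, "tz": -0.122, "turn": 0}, {"hand": 1, "tx": 0, "ty": 0, "tz": -0.123, "turn": 0}, {"hand": 1, "tx": 0, "ty": 0, "tz": -0.1235, "turn": 0}, {"hand": 1, "tx": 0, "ty": 0, "tz": -0.1235, "turn": 0}]'

```text
time_s: 36.8
tcp_pos: [0.6246, 0.1419, 0.009]
eef_rot: [-180.0, 0.0, -85.1]
contact_force: [-0.1, -0.6, 0.0]
gripper_width: 0.0109
gripper_force: 30.0
```

Emit:
drive_tool --commands '[{"hand": 1, "tx": 0, "ty": 0, "tz": -0.001, "turn": 0}, {"hand": 1, "tx": 0, "ty": 0, "tz": -0.002, "turn": 0}, {"hand": 1, "tx": 0, "ty": 0, "tz": -0.002, "turn": 0}]'

```text
time_s: 37.1
tcp_pos: [0.6249, 0.1419, 0.0084]
eef_rot: [-179.9, 0.0, -85.1]
contact_force: [-2.7, 0.4, 6.3]
gripper_width: 0.0113
gripper_force: 30.0
```

Emit:
drive_tool --commands '[{"hand": 0.3, "tx": 0, "ty": 0, "tz": 0, "turn": 0}, {"hand": 0.3, "tx": 0, "ty": 0, "tz": 0, "turn": 0}, {"hand": 0.3, "tx": 0, "ty": 0, "tz": 0, "turn": 0}, {"hand": 0.3, "tx": 0, "ty": 0, "tz": 0, "turn": 0}, {"hand": 0.3, "tx": 0, "ty": 0, "tz": 0, "turn": 0}, {"hand": 0.3, "tx": 0, "ty": 0, "tz": 0, "turn": 0}, {"hand": 0.3, "tx": 0, "ty": 0, "tz": 0.05, "turn": 0}, {"hand": 0.3, "tx": 0, "ty": 0, "tz": 0.12, "turn": 0}, {"hand": 0.3, "tx": 0, "ty": 0, "tz": 0.2, "turn": 0}, {"hand": 0.3, "tx": 0, "ty": 0, "tz": 0.22, "turn": 0}]'

```text
time_s: 38.1
tcp_pos: [0.6274, 0.1427, 0.1455]
eef_rot: [-179.5, 0.1, -85.1]
contact_force: [-0.3, -0.4, -0.4]
gripper_width: 0.0612
gripper_force: 0.0
```

Emit:
drive_tool --commands '[{"hand": 0.2, "tx": -0.188, "ty": 0.477, "tz": 0, "turn": -0.72}, {"hand": 0.2, "tx": -0.188, "ty": 0.477, "tz": 0, "turn": -0.72}, {"hand": 0.2, "tx": -0.188, "ty": 0.477, "tz": 0, "turn": -0.72}, {"hand": 0.2, "tx": -0.188, "ty": 0.477, "tz": 0, "turn": -0.72}, {"hand": 0.2, "tx": -0.188, "ty": 0.477, "tz": 0, "turn": -0.72}, {"hand": 0.2, "tx": -0.188, "ty": 0.477, "tz": 0, "turn": -0.72}, {"hand": 0.2, "tx": -0.188, "ty": 0.477, "tz": 0, "turn": -0.72}, {"hand": 0.2, "tx": -0.188, "ty": 0.477, "tz": 0, "turn": -0.72}, {"hand": 0.2, "tx": -0.188, "ty": 0.477, "tz": 0, "turn": -0.72}, {"hand": 0.2, "tx": -0.188, "ty": 0.477, "tz": 0, "turn": -0.72}]'

```text
time_s: 39.1
tcp_pos: [0.5116, 0.4278, 0.1392]
eef_rot: [-180.0, -0.0, -149.8]
contact_force: [0.4, -0.9, -0.2]
gripper_width: 0.0702
gripper_force: 0.0
```

Emit:
drive_tool --commands '[{"hand": 0.2, "tx": 0, "ty": 0, "tz": 0, "turn": 0}, {"hand": 0.2, "tx": 0, "ty": 0, "tz": 0, "turn": 0}]'

```text
time_s: 39.3
tcp_pos: [0.512, 0.4274, 0.1394]
eef_rot: [180.0, 0.0, -149.9]
contact_force: [-0.8, -0.4, -0.6]
gripper_width: 0.0701
gripper_force: 0.0
```

```bash
python3 - <<'E'
from h import *
s=r.get_state();c=look("wrist");print(s["tcp_pos"],s["eef_rot"],fit(c,"wrist","pocket_level"))
cv2.imwrite("pics/w10.png",c["frame"][:,:,::-1])
c=look("scene")
print(fit(c,"scene","levelling_foot",.004))
E
```

```text
[0.51196398 0.42739755 0.13942877] [ 1.79993981e+02  1.02681172e-02 -1.49915104e+02] (array([512.6, 428.5, 211.7]), 'iou', np.float64(0.95), 'score', 0.9)
(array([622.8, 141.6,   5.6]), 'iou', np.float64(0.85), 'score', 0.75)
```

View pics/w10.png

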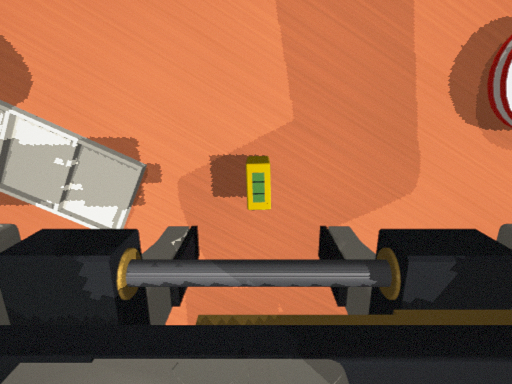

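The level stands centred at pixel (258,187), long side along the image column, aligned with the fingers to about 2°.

Emit:
drive_tool --commands '[{"hand": 0.2, "tx": 0.001, "ty": 0.002, "tz": -0.06, "turn": 0.018}, {"hand": 0.2, "tx": 0.001, "ty": 0.002, "tz": -0.12, "turn": 0.018}, {"hand": 0.2, "tx": 0.001, "ty": 0.002, "tz": -0.18, "turn": 0.018}, {"hand": 0.2, "tx": 0.001, "ty": 0.002, "tz": -0.22, "turn": 0.018}, {"hand": 0.2, "tx": 0.001, "ty": 0.002, "tz": -0.24, "turn": 0.018}, {"hand": 0.2, "tx": 0.001, "ty": 0.002, "tz": -0.246, "turn": 0.018}, {"hand": 0.2, "tx": 0.001, "ty": 0.002, "tz": -0.246, "turn": 0.018}]'

```text
time_s: 40.2
tcp_pos: [0.5126, 0.4295, -0.0079]
eef_rot: [-180.0, 0.0, -148.3]
contact_force: [0.1, -0.3, 0.4]
gripper_width: 0.0703
gripper_force: 0.0
```

Emit:
drive_tool --commands '[{"hand": 1, "tx": 0, "ty": 0, "tz": 0, "turn": 0}, {"hand": 1, "tx": 0, "ty": 0, "tz": 0, "turn": 0}, {"hand": 1, "tx": 0, "ty": 0, "tz": 0, "turn": 0}, {"hand": 1, "tx": 0, "ty": 0, "tz": 0, "turn": 0}, {"hand": 1, "tx": 0, "ty": 0, "tz": 0, "turn": 0}, {"hand": 1, "tx": 0, "ty": 0, "tz": 0, "turn": 0}, {"hand": 1, "tx": 0, "ty": 0, "tz": 0, "turn": 0}, {"hand": 1, "tx": 0, "ty": 0, "tz": 0, "turn": 0}, {"hand": 1, "tx": 0, "ty": 0, "tz": 0, "turn": 0}, {"hand": 1, "tx": 0, "ty": 0, "tz": 0, "turn": 0}]' --grip_force 25

```text
time_s: 41.2
tcp_pos: [0.5122, 0.4291, -0.0082]
eef_rot: [-180.0, 0.0, -148.3]
contact_force: [-0.2, -0.5, 1.5]
gripper_width: 0.0238
gripper_force: 25.0
```

Emit:
drive_tool --commands '[{"hand": 1, "tx": 0, "ty": 0, "tz": 0.03, "turn": 0}, {"hand": 1, "tx": 0, "ty": 0, "tz": 0.08, "turn": 0}, {"hand": 1, "tx": 0, "ty": 0, "tz": 0.12, "turn": 0}, {"hand": 1, "tx": 0.03, "ty": -0.04, "tz": 0.13, "turn": -0.08}, {"hand": 1, "tx": 0.07, "ty": -0.1, "tz": 0.13, "turn": -0.16}, {"hand": 1, "tx": 0.11, "ty": -0.16, "tz": 0.13, "turn": -0.24}, {"hand": 1, "tx": 0.15, "ty": -0.22, "tz": 0.13, "turn": -0.3}, {"hand": 1, "tx": 0.167, "ty": -0.246, "tz": 0.13, "turn": -0.3}, {"hand": 1, "tx": 0.167, "ty": -0.246, "tz": 0.13, "turn": -0.3}, {"hand": 1, "tx": 0.167, "ty": -0.246, "tz": 0.13, "turn": -0.3}]'

```text
time_s: 42.2
tcp_pos: [0.6124, 0.2813, 0.0694]
eef_rot: [-180.0, -0.0, -175.3]
contact_force: [0.0, -0.3, -0.7]
gripper_width: 0.0237
gripper_force: 25.0
```

Emit:
drive_tool --commands '[{"hand": 1, "tx": 0, "ty": 0, "tz": -0.04, "turn": 0}, {"hand": 1, "tx": 0, "ty": 0, "tz": -0.08, "turn": 0}, {"hand": 1, "tx": 0, "ty": 0, "tz": -0.105, "turn": 0}, {"hand": 1, "tx": 0, "ty": 0, "tz": -0.115, "turn": 0}, {"hand": 1, "tx": 0, "ty": 0, "tz": -0.12, "turn": 0}, {"hand": 1, "tx": 0, "ty": 0, "tz": -0.122, "turn": 0}, {"hand": 1, "tx": 0, "ty": 0, "tz": -0.123, "turn": 0}, {"hand": 1, "tx": 0, "ty": 0, "tz": -0.1235, "turn": 0}, {"hand": 1, "tx": 0, "ty": 0, "tz": -0.1235, "turn": 0}]'

```text
time_s: 43.1
tcp_pos: [0.6127, 0.2817, -0.0038]
eef_rot: [180.0, 0.0, -175.3]
contact_force: [0.1, 0.0, -0.0]
gripper_width: 0.0237
gripper_force: 25.0
```

Emit:
drive_tool --commands '[{"hand": 1, "tx": 0, "ty": 0, "tz": -0.001, "turn": 0}, {"hand": 1, "tx": 0, "ty": 0, "tz": -0.001, "turn": 0}]'

```text
time_s: 43.3
tcp_pos: [0.6127, 0.2817, -0.0042]
eef_rot: [180.0, 0.0, -175.3]
contact_force: [-1.7, -0.4, 5.0]
gripper_width: 0.0239
gripper_force: 25.0
```

Contact at the floor height. Releasing and lifting clear.

Emit:
drive_tool --commands '[{"hand": 0.3, "tx": 0, "ty": 0, "tz": 0, "turn": 0}, {"hand": 0.3, "tx": 0, "ty": 0, "tz": 0, "turn": 0}, {"hand": 0.3, "tx": 0, "ty": 0, "tz": 0, "turn": 0}, {"hand": 0.3, "tx": 0, "ty": 0, "tz": 0, "turn": 0}, {"hand": 0.3, "tx": 0, "ty": 0, "tz": 0, "turn": 0}, {"hand": 0.3, "tx": 0, "ty": 0, "tz": 0, "turn": 0}, {"hand": 0.3, "tx": 0, "ty": 0, "tz": 0.05, "turn": 0}, {"hand": 0.3, "tx": 0, "ty": 0, "tz": 0.12, "turn": 0}, {"hand": 0.3, "tx": 0, "ty": 0, "tz": 0.2, "turn": 0}, {"hand": 0.3, "tx": 0, "ty": 0, "tz": 0.28, "turn": 0}]'

```text
time_s: 44.3
tcp_pos: [0.6121, 0.2813, 0.1646]
eef_rot: [-180.0, -0.0, -175.3]
contact_force: [1.7, 0.8, -0.2]
gripper_width: 0.0615
gripper_force: 0.0
```

Emit:
drive_tool --commands '[{"hand": 0.3, "tx": -0.3, "ty": 0.3, "tz": 0.1, "turn": 0}, {"hand": 0.3, "tx": -0.3, "ty": 0.3, "tz": 0.1, "turn": 0}, {"hand": 0.3, "tx": -0.3, "ty": 0.3, "tz": 0.1, "turn": 0}, {"hand": 0.3, "tx": -0.3, "ty": 0.3, "tz": 0.1, "turn": 0}, {"hand": 0.3, "tx": -0.3, "ty": 0.3, "tz": 0.1, "turn": 0}, {"hand": 0.3, "tx": -0.3, "ty": 0.3, "tz": 0.1, "turn": 0}, {"hand": 0.3, "tx": -0.3, "ty": 0.3, "tz": 0.1, "turn": 0}]'

```text
time_s: 45.0
tcp_pos: [0.431, 0.4633, 0.2237]
eef_rot: [179.9, 0.0, -175.1]
contact_force: [0.8, -0.1, 0.2]
gripper_width: 0.0614
gripper_force: 0.0
```

```bash
python3 - <<'E'
from h import *
for cam in ["scene","top"]:
    c=look(cam)
    if cam=="scene": cv2.imwrite("pics/s11.png",cv2.resize(c["frame"][130:270,80:400,::-1],(800,350),interpolation=cv2.INTER_CUBIC))
    for n in ["resin_jar","sanding_block","press_weight","levelling_foot","pocket_level"]: print(cam,n,fit(c,cam,n,.004))
    print(fit(c,cam,"green_jar"))
E
```

```text
scene resin_jar (array([ 505.9, -403.3,   -8.1]), 'iou', np.float64(0.61), 'score', 0.73)
scene sanding_block (array([ 596.2, -284.8,  169.4]), 'iou', np.float64(0.93), 'score', 0.76)
scene press_weight (array([ 609.3, -219.6,   10.4]), 'iou', np.float64(0.94), 'score', 0.81)
scene levelling_foot (array([623.2, 142.2,  11.6]), 'iou', np.float64(0.84), 'score', 0.52)
scene pocket_level (array([613.6, 281.1,   3.5]), 'iou', np.float64(0.94), 'score', 0.54)
(array([421.8, -63.8, -12. ]), 'iou', np.float64(0.85), 'score', 0.72)
top resin_jar (array([ 621.3, -147.4,    3.6]), 'iou', np.float64(0.9), 'score', 0.7)
top sanding_block (array([ 598. , -283.5,  -10.5]), 'iou', np.float64(0.92), 'score', 0.64)
top press_weight (array([ 611. , -217.5,   12.4]), 'iou', np.float64(0.93), 'score', 0.82)
top levelling_foot (array([626.1, 144.2,   1.4]), 'iou', np.float64(0.88), 'score', 0.46)
top pocket_level (array([614.6, 283. ,   6.5]), 'iou', np.float64(0.92), 'score', 0.57)
(array([427.3, -60.3,   5.4]), 'iou', np.float64(0.93), 'score', 0.48)
```

View pics/s11.png

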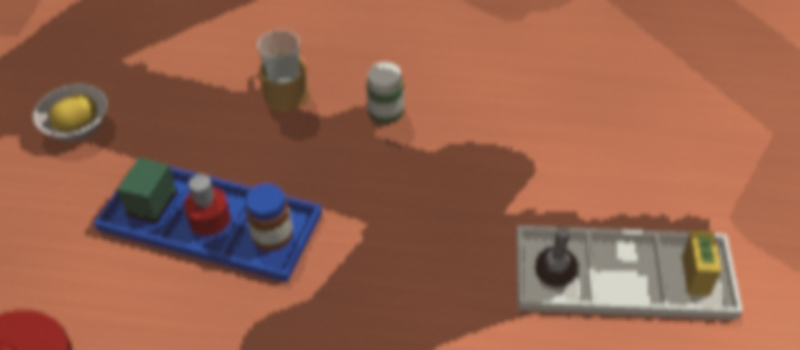

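All five things stand upright in separate compartments (blue at crop x 100–320, white at x 520–740, its middle empty), and the jar, holder and dish are in place.

```bash
python3 -c "
from plant import r
print(r.close_job())"
```

```text
the job is handed in; nothing more can be done
None
```

Both kits are made up and the job is handed in (about 45 s on the robot's clock): each of the five things is upright in its own compartment, the white tray's middle one is empty, and the green jar, tea glass holder and lemon dish were left alone.

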